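Run a board through the test fixture

ROBOT

A 6-joint arm with a two-finger parallel gripper is mounted at the origin on the work surface. World frame = base frame: x ahead of the robot, y to its left, z up, the work surface at z = 0. Lengths are in m, angles in rad, forces in N, time in s.
With the tool pointing down it reaches from about 0.3 to 0.875 m from the base axis. Payload 6.4 kg.
Tool frame: the origin (TCP) lies midway between the tips of the shut fingers; the grasp point (between the pads) lies 19 mm behind it; z points along the fingers, y is the direction in which the jaws open and shut (so a half turn about z gives the same grasp; the last joint's range is limited). The gripper opens to 85 mm and grips with 20 to 120 N. Pads are 22 mm wide; open, the fingers measure 114 mm over their backs; the gripper's body (76 mm by 85 mm) begins 54 mm behind the grasp point. The pads swing forward as they close: fully open they stand 13 mm farther back than shut.
Start: joints at [1.055, 0.181, 1.607, -0, 1.354, -0.206], TCP at [0.175, 0.548, 0.231] pointing down, gripper open.
Joint ranges: [-2.99, 2.99], [-0.89, 2.07], [0.3, 2.58], [-1.14, 4.28], [0, 2.63], [-3.12, 3.12]. Speed limits (rad/s): [2.57, 2.57, 3.01, 3.14, 3.14, 3.14].

INTERFACE

Orientations are given as a unit quaternion [w, x, y, z].
In Python, from bench import get_obs, camera, hand_in gives the robot as it stands.
- The arm moves only by the tool drive_tool, never from a script. Its argument "deltas" is a list of rows, each a list of 2 entries, a list of its own where there are three numbers: the shift along the world's x, y, z in m, then the turn about the world's z in rad. A call has 1 to 10 rows; each row shifts and turns the pose as measured when the row begins; what a row does not reach is not made up. A row lasts 1/10 s, in which the tool goes at most 50 mm and 8.59 degrees, less where a joint would pass 70% of its speed; a pose out of reach is approached as far as the arm can. A call is refused whole if a number of a shift passes 0.05 or a number of a turn 0.15, either way. A call with a gripper value outside its range is refused whole. "gripper" is the opening, from 0 (shut) to 1 (fully open), set as the call begins (left out, the last holds). The fingers move at their own pace and stop on an object; the grip force is fixed at half the most. Time passes only in rows, so rows that do not move let the fingers close. It gives the time, the measured TCP pose, the force and the opening at its end, in the units of the state.
- get_obs(): the state, without advancing time (a new reading comes with each control period).
- camera(name): name is "scene" or "top" or "wrist"; returns a dict with "frame" (480x640x3 uint8, red, green, blue), "fx", "fy", "cx", "cy" (pixels), "eye" and "attitude" of the camera in the world. Camera axes: x right, y down, z forward; pixel columns grow to the right and rows downward; lengths in m; the calibration is good to about 2 mm. A picture is of the moment at which its call begins. There is no depth.
- hand_in(): hands the job in, once; it reports no verdict.
The state is a dict: "time_s": time; "q": joint angles; "dq": joint speeds; "joint_efforts": joint torques, N m; "eef_pos": TCP position; "eef_rot": TCP orientation; "wrist_force": force on the tool from outside, world axes, zero at the start; "torque": the same for the moment, N m; "opening": opening from 0.0 (shut) to 1.0 (fully open).
Only numpy, scipy, OpenCV 4.12 (cv2) and the standard library are available. Lean on these libraries where they do the work, as an engineer would, in place of code of your own. Each camera call takes 0.05 s, during which the arm holds its last target.

TASK

Test the board in the fixture: slide its carrier fully home against the rear stop, swing the lid all the way shut without slamming it, then press the big mushroom-headed start button fully down, keep it down for about a second and let it come back up. Leave the small reset button and everything else on the bench alone.

Things in the scene. Friction and masses are not known exactly. Their poses are not given: they have to be found in the camera images.
- fixture: Board test fixture: heavy fixed grey box 300 (x) x 280 (y) x 60 mm with an aluminium deck on top. Origin: centre of its underside. x points from its front (with the two buttons) to its rear (lid hinge), y to its left, z up; the deck is at z = 60 mm. Two steel lid rests 14 mm across stand 30 mm above the deck at x = -20, y = -79 and +79 mm; hinge blocks at the rear reach z = 102 mm.
- stop_face (a point): Centre of the front face of the black contact block across the rear of the deck, the carrier's stop: at x = 85 mm, y = 0, z = 68 mm in the fixture's frame. The carrier is home when its rear edge touches this face.
- carrier: Loose dark steel carrier plate 120 (x) x 110 (y) x 10 mm, about 0.35 kg, with a green circuit board on top (parts up to 20 mm over the deck). Origin: centre of its underside, on the deck. It lies between two black rails 18 mm tall (inner faces at y = -57.5 and 57.5 mm, x = -75 to 90 mm in the fixture's frame) and slides along x on dry friction, 1 to 5 N. It starts 25 to 50 mm short of home.
- carrier_front (a point): Centre of the front face of the carrier's grip bar, an upright bar along its front edge: 75 mm wide (y), 12 mm thick, top 24 mm above the deck. The point lies 60 mm in front of the carrier's origin, 120 mm ahead of its rear edge, 17 mm above the deck; at home it is at x = -35 mm in the fixture's frame. Pushed in the middle of the bar the carrier runs straight.
- lid (a joint): Lid angle in rad: 0 = fully shut (level, on its rests), grows as it opens upwards; starts at 1.15 to 1.4. Aluminium frame with a clear window, 160 mm from hinge to front edge, 170 mm wide, 10 mm thick; a black handle tab 70 mm wide, 12 mm thick at mid front reaches 182 mm from the hinge. A stiff friction hinge keeps it where it is left; 1 to 4 N on the front bar moves it, down to the stop at 0.
- lid_hinge (a point): Middle of the lid's hinge axis, at x = 125 mm, y = 0, z = 96 mm in the fixture's frame; the axis runs along the fixture's y.
- lid_bar (a point): Centre of the lid's solid front bar (32 mm broad) on its outer face, the face that is on top when shut: 145 mm from the hinge axis along the lid, 6 mm off it on the outer side. x along the lid to the hinge, z out of the outer face. Shut, it is at x = -20, z = 102 mm in the fixture's frame. While open the outer face looks up and to the rear; the space straight above this point is free.
- start (a joint): Travel of the start button in m: 0 = up, 0.008 = fully down. It springs back by itself. It takes 1.5 N to start moving and 5 N to be fully down.
- start_top (a point): Centre of the top of the start button: the large black mushroom head, 52 mm across, on the front right corner of the fixture's deck (x = -105, y = -97 mm in its frame). Up, its top is 31 mm above the deck; the point moves straight down 8 mm with the button.
- reset (a joint): Travel of the small reset button in m (0 = up, 0.005 = down), to be left alone: a black button 20 mm across in a steel ring on the front left corner of the deck, at x = -105 mm, y = +97 mm in the fixture's frame, top 21 mm above the deck.
- board_vise: Bystander: small steel board vise 130 x 85 mm with a little green board clamped in it. Origin at the centre of its underside.
- transceiver: Bystander: black handset 125 x 58 x 20 mm with a stub antenna. Origin at the centre of its underside.
- screwdriver: Bystander: screwdriver, 170 mm long, left lying on the left edge of the fixture's deck, outside the rail.
- battery: Bystander: flat silver pouch battery 62 x 45 x 7 mm. Origin at the centre of its underside.
- multimeter: Bystander: red and black multimeter 185 x 90 mm, 48 mm tall. Origin at the centre of its underside.
- tip_cleaner: Bystander: black dome-shaped tip cleaner with copper wool, 88 mm wide, 71 mm tall. Origin at the centre of its underside.
- tool_mug: Bystander: white mug with tools standing in it, 150 mm tall over all. Origin at the centre of its underside.
- camera_unit: Bystander: small grey camera 28 x 62 x 44 mm. Origin at the centre of its underside.
Things that resemble listed ones, but are neither listed nor needed, are in the scene too. What is shaped like the carrier but brown, orange or pink is not meant.

How it is judged:
By the outcome, as a careful person would: the job done as asked, in the order asked, and still so for the second after the job is handed in, with the robot touching nothing.
It also fails if it takes over 61 s, if anything falls off the work surface, if the arm or the gripper's body presses on something with over 40 N, if the wrist force passes 120 N, or if a joint passes its speed limit or range.

## Working session

There is one attempt and no reset: what is moved stays moved. The work goes in short steps, Python scripts to look and compute and a tool call to move; the robot and the scene stay as the last step left them, time stands still between calls to the robot, and variables do not carry over. Pictures are saved under pics/ and viewed, and the job is handed in when it is done.

Besides the shell and the picture viewer there is one more tool, called after ">>>" as name(argument=value, ...), one argument or row to a line, values as JSON. drive_tool: Moves the arm, as the interface text tells. Its arguments: {"type":"object","properties":{"deltas":{"type":"array","items":{"type":"array"}},"gripper":{"type":"number"}},"required":["deltas"]}

```bash
mkdir -p pics; cat > h.py <<'E'
import numpy as np,cv2,json
from bench import get_obs,camera,hand_in
from scipy.spatial.transform import Rotation as R
def snap(n,tag):
    c=camera(n); cv2.imwrite(f'pics/{tag}.png',c['frame'][:,:,::-1])
    np.savez(f'pics/{tag}.npz',**{k:np.array(v) for k,v in c.items()}); return c
def load(tag): return dict(np.load(f'pics/{tag}.npz'))
def rot(c):
    a=np.array(c['attitude'],float)
    return a if a.shape==(3,3) else R.from_quat(a[[1,2,3,0]]).as_matrix()
def ray(c,u,v):
    d=rot(c)@np.array([(u-c['cx'])/c['fx'],(v-c['cy'])/c['fy'],1.]); return np.array(c['eye']),d
def onz(c,u,v,z):
    e,d=ray(c,u,v); return e+d*(z-e[2])/d[2]
def tri(obs):
    A=np.zeros((3,3));b=np.zeros(3)
    for c,u,v in obs:
        e,d=ray(c,u,v);d=d/np.linalg.norm(d);P=np.eye(3)-np.outer(d,d);A+=P;b+=P@e
    x=np.linalg.solve(A,b)
    return x,[np.round(proj(c,x)-[u,v],1) for c,u,v in obs]
def proj(c,p):
    q=rot(c).T@(np.array(p)-c['eye']); return np.array([c['fx']*q[0]/q[2]+c['cx'],c['fy']*q[1]/q[2]+c['cy']])
E
python3 - <<'E'
from h import *
for n in ['scene','top','wrist']:
    c=snap(n,n+'0'); print(n,c['fx'],c['cx'],c['eye'],c['attitude'])
print(get_obs())
E
```

```text
scene 553.2203479820666 318.98635385216795 [ 1.4153715  -0.31040787  1.17481684] [-0.29318884  0.76056063  0.54273558 -0.20254855]
top 506.8027398278736 329.9626889372914 [0.23021694 0.01178436 1.35619361] [ 0.07933134 -0.6763824   0.72728773 -0.08524044]
wrist 366.89065139015133 314.86865033487874 [0.10862017 0.56883086 0.37343762] [0.1139418  0.7998607  0.58357764 0.08171455]
{'time_s': 0.15, 'q': array([ 1.05470078e+00,  1.81381206e-01,  1.60777516e+00,  6.06667178e-06,
        1.35379730e+00, -2.06322648e-01]), 'dq': array([ 0.00077228, -0.00109888, -0.00482907,  0.00028206, -0.00154206,
       -0.00042171]), 'joint_efforts': array([ 1.68548188e-03, -4.45259714e+01, -3.51690280e+01, -1.87298156e-04,
        5.88688345e-03,  5.25809838e-06]), 'eef_pos': array([0.17506585, 0.54725924, 0.23058655]), 'eef_rot': array([-2.43266542e-04,  1.54268520e-01,  9.88028725e-01, -6.35549836e-04]), 'wrist_force': array([-0.02428301,  0.10156828,  0.72461168]), 'torque': array([ 0.02436802,  0.01390184, -0.05102508]), 'opening': 0.9997558385356671}
```

View pics/scene0.png

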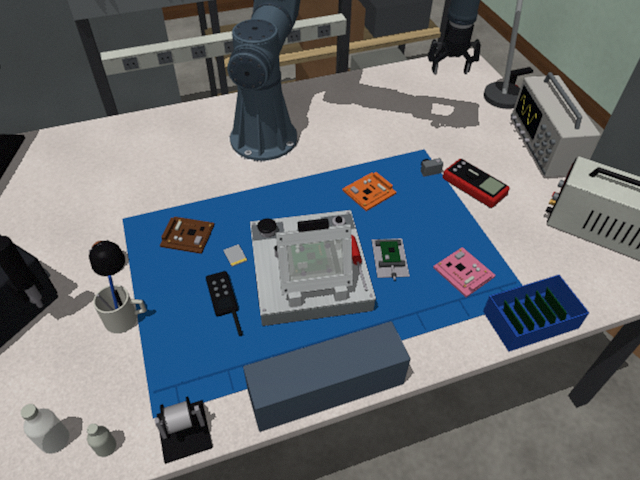

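View pics/top0.png

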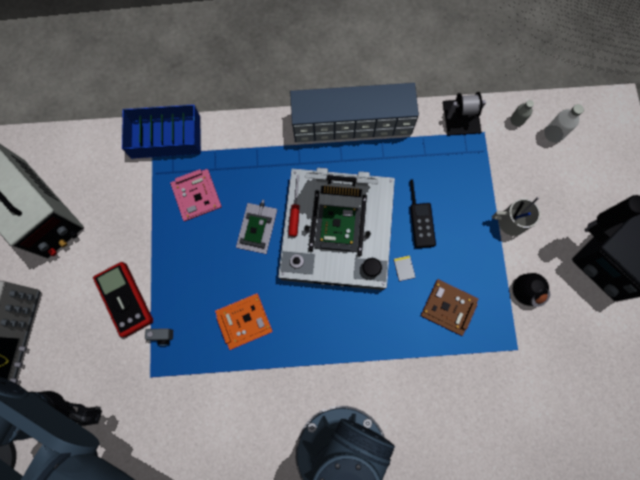

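View pics/wrist0.png

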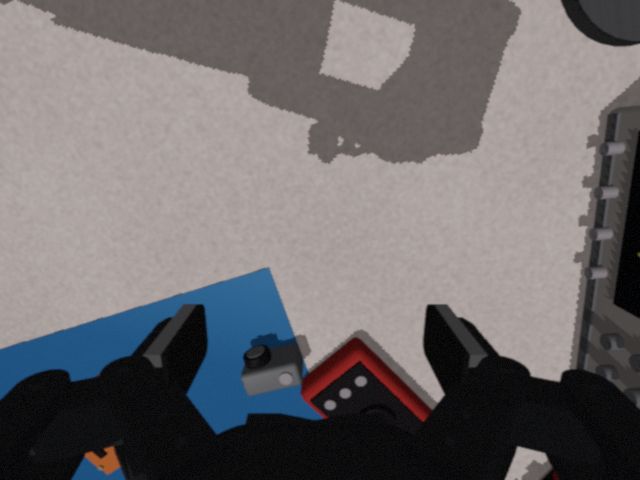

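The fixture is at about (337,230) in the top view and (310,265) in the scene view. Its buttons face the robot and its lid is open. I'll enlarge both views.

```bash
python3 - <<'E'
import cv2
a=cv2.imread('pics/top0.png')[155:305,265:425]; cv2.imwrite('pics/topc.png',cv2.resize(a,None,fx=5,fy=4,interpolation=cv2.INTER_CUBIC)[:600] if 0 else cv2.resize(a,(640,600),interpolation=cv2.INTER_CUBIC))
a=cv2.imread('pics/scene0.png')[195:335,235:390]; cv2.imwrite('pics/scenec.png',cv2.resize(a,(620,560),interpolation=cv2.INTER_CUBIC))
E
```

```text
(no output)
```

View pics/topc.png

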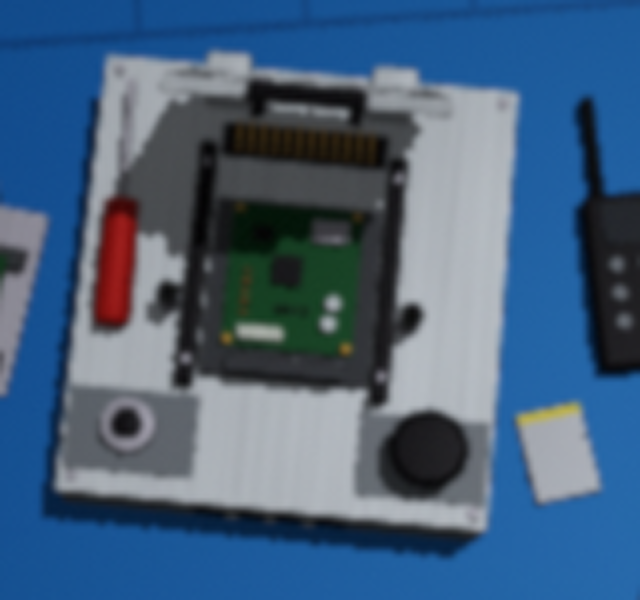

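View pics/scenec.png

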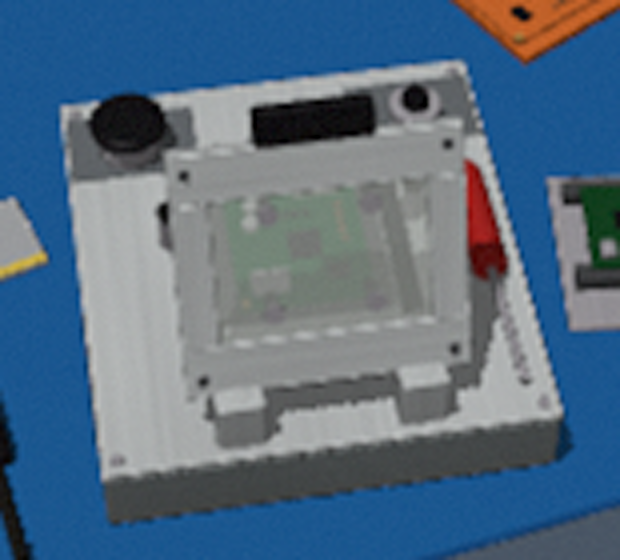

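```bash
cat >> h.py <<'E'
def fit2(model,P):
    m=np.array(model,float);P=np.array(P,float)[:,:2];mc=m.mean(0);pc=P.mean(0)
    H=(m-mc).T@(P-pc);th=np.arctan2(H[0,1]-H[1,0],H[0,0]+H[1,1]);c,s=np.cos(th),np.sin(th);Rm=np.array([[c,-s],[s,c]])
    t=pc-Rm@mc; return t,th,P-(m@Rm.T+t)
E
python3 - <<'E'
from h import *
T=load('top0');S=load('scene0')
M=[(.15,.14),(.15,-.14),(-.15,-.14),(-.15,.14)]
tc=[(265+u/4,155+v/4) for u,v in [(108,57),(518,93),(485,532),(55,492)]]
sc=[(235+u/4,195+v/4) for u,v in [(562,412),(108,480),(62,105),(465,62)]]
for c,cs in((T,tc),(S,sc)):
    P=[onz(c,u,v,.06) for u,v in cs]; t,th,r=fit2(M,P); print(t,th,np.round(r,4).tolist())
for a,b in zip(tc,sc): print(tri([(T,*a),(S,*b)]))
print('start',tri([(T,265+428/4,155+448/4),(S,235+128/4,195+123/4)]))
# tab tip / lid bar corners
for u,v in [(240,378),(318,382)]: print('bar front',onz(T,265+u/4,155+v/4,.084))
E
```

```text
[ 0.57152944 -0.03393133] -0.168565662270219 [[-0.0005, -0.0007], [0.0005, -0.0], [0.0005, 0.0012], [-0.0005, -0.0004]]
[ 0.57263042 -0.02994491] -0.16771079847050993 [[-0.0026, -0.0016], [0.0022, 0.0013], [-0.0016, 0.0007], [0.0019, -0.0005]]
(array([0.74216737, 0.07945132, 0.06179737]), [array([-0.5, -0.1]), array([-0.6,  0.1])])
(array([ 0.69760524, -0.19442416,  0.05864911]), [array([-1.1, -0.2]), array([-1.3,  0. ])])
(array([ 0.40082426, -0.14389923,  0.06167511]), [array([-0.6, -0.1]), array([-0.6, -0. ])])
(array([0.44770644, 0.13119899, 0.05778156]), [array([-0.9, -0.2]), array([-0.8,  0.1])])
start (array([ 0.45348144, -0.11027695,  0.08694365]), [array([-0.5, -0.1]), array([-0.5,  0. ])])
bar front [0.50789235 0.00450807 0.084     ]
bar front [ 0.50164415 -0.04524412  0.084     ]
```

```bash
python3 - <<'E'
from h import *
S=load('scene0');t=np.array([.572,-.032]);th=-.168
F=R.from_euler('z',th).as_matrix()
def tof(p): return F.T@(np.array(p)-[*t,0])
def plane_y(c,u,v,yf):
    e,d=ray(c,u,v); e=tof(e); d=F.T@d; return e+d*(yf-e[1])/d[1]
for n,u,v,y in [('tipR',168,153,-.085),('tipL',462,120,.085),('hingeR',192,395,-.085),('hingeL',468,355,.085)]:
    p=plane_y(S,235+u/4,195+v/4,y); print(n,p, np.arctan2(p[2]-.096,.125-p[0]),np.hypot(p[2]-.096,.125-p[0]))
E
```

```text
tipR [ 0.11760299 -0.085       0.30528541] 1.535466883743752 0.20941609148422033
tipL [0.06745466 0.085      0.24616738] 1.2048491114506703 0.16081575466582237
hingeR [ 0.17677884 -0.085       0.17020109] 2.1800562429372583 0.09048121765808564
hingeL [0.12353266 0.085      0.09745579] 0.7814461180673238 0.0020669771523609565
```

>>> drive_tool(
  deltas=[
    [[0.02, -0.04, 0.005], 0.02],
    [[0.02, -0.04, 0.005], 0.02],
    [[0.02, -0.04, 0.005], 0.02],
    [[0.02, -0.04, 0.005], 0.02],
    [[0.02, -0.04, 0], 0.02],
    [[0.02, -0.04, 0], 0.02],
    [[0.02, -0.04, 0], 0.02],
    [[0.02, -0.04, 0], 0],
    [[0.02, -0.04, 0], 0],
    [[0.02, -0.04, 0], 0],
  ],
  gripper=0,
)

```text
time_s: 1.15
eef_pos: [0.3752, 0.1352, 0.2484]
eef_rot: [0.0, 0.076, 0.997, -0.002]
wrist_force: [1.0, 0.4, -0.2]
opening: -0.002
```

>>> drive_tool(
  deltas=[
    [[0.022, -0.038, 0], 0],
    [[0.022, -0.038, -0.01], 0],
    [[0.022, -0.038, -0.01], 0],
    [[0.018, -0.03, -0.01], 0],
    [[0, 0, -0.01], 0],
    [[0, 0, 0], 0],
  ],
)

```text
time_s: 1.75
eef_pos: [0.4627, -0.0209, 0.2072]
eef_rot: [0.002, 0.08, 0.997, -0.002]
wrist_force: [-0.4, 1.1, -0.4]
opening: 0.001
```

```bash
python3 - <<'E'
from h import *
o=get_obs();print(o['eef_pos'],o['eef_rot'],o['wrist_force'])
c=snap('wrist','w1');print(c['eye'])
E
```

```text
[ 0.4626934  -0.02092124  0.20718035] [ 0.00152093  0.08044548  0.99675625 -0.00178509] [-0.43234334  1.14941435 -0.40950856]
[ 0.3933187  -0.00914675  0.34988007]
```

View pics/w1.png

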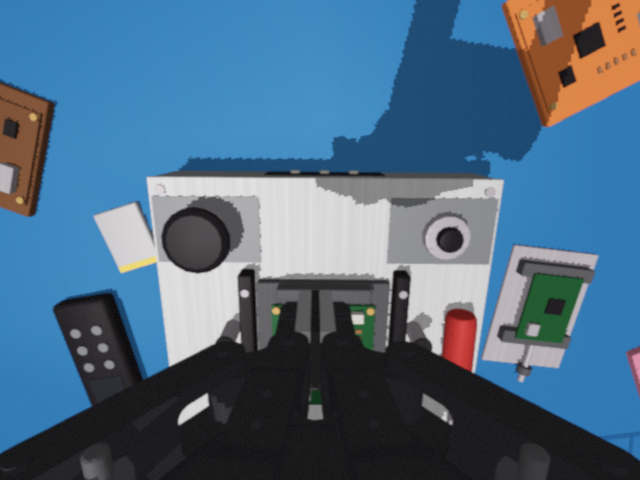

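```bash
python3 - <<'E'
import cv2
a=cv2.imread('pics/w1.png')[250:350,220:420]; cv2.imwrite('pics/w1c.png',cv2.convertScaleAbs(cv2.resize(a,(800,400),interpolation=cv2.INTER_CUBIC),alpha=1.8))
E
```

```text
(no output)
```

View pics/w1c.png

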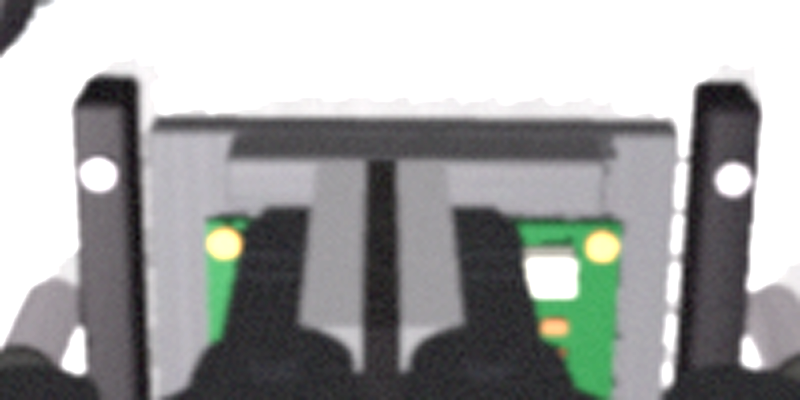

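```bash
cat >> h.py <<'E'
FT=np.array([.572,-.032]);TH=-.168
FR=R.from_euler('z',TH).as_matrix()
def tof(p): return FR.T@(np.array(p)-[*FT,0])
def tow(p): return FR@np.array(p)+[*FT,0]
E
python3 - <<'E'
from h import *
W=load('w1');T=load('top0')
q=lambda u,v:(220+u/4,250+v/4)
for n,u,v,z in [('topL',232,158,.084),('topR',613,158,.084),('baseL',228,133,.07),('baseR',620,133,.07),('plateL',153,130,.07),('plateR',672,130,.07),('railL',98,175,.078),('railR',733,180,.078)]:
    print(n,tof(onz(W,*q(u,v),z)).round(4))
print('corners',tof(onz(W,148,178,.06)),tof(onz(W,503,180,.06)))
print('start',tof(onz(W,196,240,.091)),tri([(W,196,240),(T,265+428/4,155+448/4)]))
print('reset',tof(onz(W,449,238,.081)))
m=(613+232)/2
print('height',tri([(W,220+m/4,289.5),(T,265+279/4,155+380/4)]))
print('tcp',tof(get_obs()['eef_pos']))
E
```

```text
topL [-0.0644 -0.0366  0.084 ]
topR [-0.065   0.0381  0.084 ]
baseL [-0.0638 -0.0388  0.07  ]
baseR [-0.0645  0.0416  0.07  ]
plateL [-0.0644 -0.0542  0.07  ]
plateR [-0.0652  0.0522  0.07  ]
railL [-0.0578 -0.0643  0.078 ]
railR [-0.0578  0.0634  0.078 ]
corners [-0.14765979 -0.13907288  0.06      ] [-0.14798001  0.13882665  0.06      ]
start [-0.106247   -0.09517223  0.091     ] (array([ 0.45405089, -0.1121389 ,  0.08025762]), [array([0.1, 0.4]), array([0. , 0.1])])
reset [-0.10640249  0.09388136  0.081     ]
height (array([ 0.50121058, -0.0198457 ,  0.10052155]), [array([-0.2,  0. ]), array([-0., -0.])])
tcp [-0.1091837  -0.00716058  0.20804825]
```

>>> drive_tool(
  deltas=[
    [[0.001, 0.007, -0.02], 0],
    [[0, 0, -0.025], 0],
    [[0, 0, -0.025], 0],
    [[0, 0, -0.025], 0],
    [[0, 0, -0.02], 0],
    [[0, 0, -0.012], 0],
    [[0, 0, -0.005], 0],
    [[0, 0, 0], 0],
  ],
)

```text
time_s: 2.6
eef_pos: [0.4644, -0.0048, 0.078]
eef_rot: [0.007, 0.074, 0.997, -0.002]
wrist_force: [-0.0, -0.2, 0.3]
opening: -0.001
```

```bash
python3 - <<'E'
from h import *
o=get_obs();print(o['eef_pos'],tof(o['eef_pos']),o['wrist_force'])
E
```

```text
[ 0.46436397 -0.0048362   0.07795671] [-0.11066272  0.00878345  0.07795671] [-0.02667333 -0.15247785  0.3398313 ]
```

>>> drive_tool(
  deltas=[
    [[-0.001, -0.008, -0.008], 0],
    [[0, 0, 0], 0],
    [[0, 0, 0], 0],
  ],
)

```text
time_s: 2.9
eef_pos: [0.4652, -0.0137, 0.0718]
eef_rot: [0.009, 0.073, 0.997, -0.003]
wrist_force: [0.1, -1.2, 0.1]
opening: -0.001
```

```bash
python3 - <<'E'
from h import *
o=get_obs();print(o['eef_pos'],tof(o['eef_pos']),o['wrist_force'])
E
```

```text
[ 0.46520596 -0.01368421  0.07176342] [-0.1083531   0.0002008   0.07176342] [ 0.09457855 -1.16874591  0.08509287]
```

>>> drive_tool(
  deltas=[
    [[0.008, -0.0013, -0.001], 0],
    [[0.008, -0.0013, 0], 0],
    [[0.006, -0.001, 0], 0],
    [[0.005, -0.0008, 0], 0],
    [[0.005, -0.0008, 0], 0],
    [[0.005, -0.0008, 0], 0],
    [[0.005, -0.0008, 0], 0],
  ],
)

```text
time_s: 3.6
eef_pos: [0.5101, -0.0213, 0.0714]
eef_rot: [0.008, 0.073, 0.997, -0.003]
wrist_force: [-3.6, 1.4, 2.8]
opening: -0.002
```

```bash
python3 - <<'E'
from h import *
o=get_obs();print(o['eef_pos'],tof(o['eef_pos']),o['wrist_force'])
E
```

```text
[ 0.51008086 -0.02128988  0.0714295 ] [-0.06283824  0.00020579  0.0714295 ] [-3.55794086  1.37824743  2.83950429]
```

Pushing at about 3.5 N; roughly 15 mm remain.

>>> drive_tool(
  deltas=[
    [[0.004, -0.0007, 0], 0],
    [[0.004, -0.0007, 0], 0],
    [[0.004, -0.0007, 0], 0],
  ],
)

```text
time_s: 3.9
eef_pos: [0.5224, -0.0232, 0.0712]
eef_rot: [0.007, 0.073, 0.997, -0.003]
wrist_force: [-4.3, 0.8, 3.0]
opening: -0.0
```

>>> drive_tool(
  deltas=[
    [[0.003, -0.0005, 0], 0],
    [[0.003, -0.0005, 0], 0],
  ],
)

```text
time_s: 4.1
eef_pos: [0.5271, -0.0239, 0.0708]
eef_rot: [0.005, 0.073, 0.997, -0.002]
wrist_force: [-17.1, 1.4, 12.0]
opening: -0.001
```

```bash
python3 - <<'E'
from h import *
o=get_obs();print(o['eef_pos'],tof(o['eef_pos']),o['wrist_force'])
E
```

```text
[ 0.52707393 -0.02390103  0.07079548] [-0.0456478   0.00047282  0.07079548] [-17.0866954    1.3578904   11.99461231]
```

>>> drive_tool(
  deltas=[
    [[0.002, -0.0003, 0], 0],
    [[0.002, -0.0003, 0], 0],
  ],
)

```text
time_s: 4.3
eef_pos: [0.5269, -0.0238, 0.0698]
eef_rot: [-0.0, 0.073, 0.997, -0.002]
wrist_force: [-10.9, 0.1, 8.7]
opening: 0.0
```

>>> drive_tool(
  deltas=[
    [[-0.01, 0.0017, 0], 0],
    [[-0.015, 0.0025, 0], 0],
    [[-0.015, 0.0025, 0.01], 0],
    [[-0.005, 0.0008, 0.03], 0],
    [[0, 0, 0.04], 0],
    [[0, 0, 0.04], 0],
    [[0, 0, 0], 0],
  ],
)

```text
time_s: 5.0
eef_pos: [0.4809, -0.016, 0.1927]
eef_rot: [0.004, 0.073, 0.997, -0.002]
wrist_force: [-0.1, -0.4, -0.3]
opening: -0.0
```

```bash
python3 - <<'E'
from h import *
o=get_obs();print(o['eef_pos'],tof(o['eef_pos']),o['wrist_force'])
c=snap('wrist','w2');snap('top','t2');s=snap('scene','s2')
a=cv2.imread('pics/w2.png')[150:400,200:440];a=cv2.convertScaleAbs(cv2.resize(a,(480,500),interpolation=cv2.INTER_CUBIC),alpha=1.8)
b=cv2.imread('pics/t2.png')[155:305,275:415];b=cv2.resize(b,(300,320))
cv2.imwrite('pics/w2c.png',np.hstack([a,np.vstack([b,np.zeros((180,300,3),np.uint8)])]))
E
```

```text
[ 0.48085635 -0.01600376  0.19274506] [-0.0925352   0.00053082  0.19274506] [-0.06296629 -0.43229344 -0.30266299]
```

View pics/w2c.png

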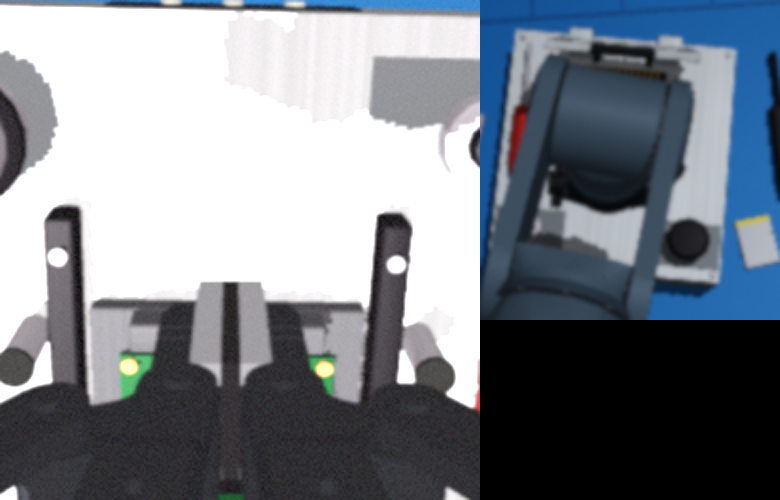

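View pics/s2.png

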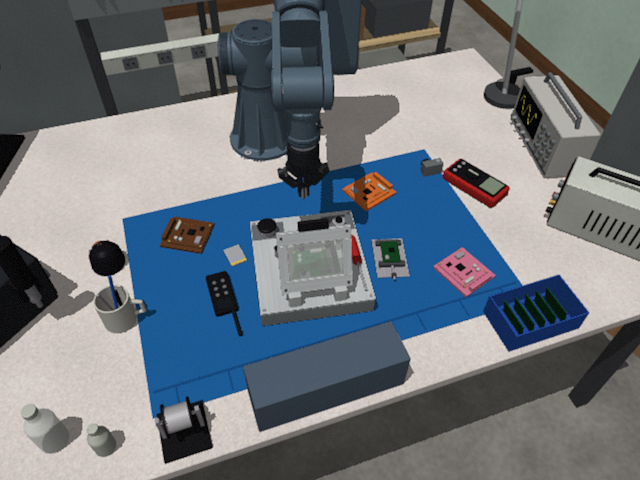

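```bash
python3 - <<'E'
from h import *
W=load('w2')
for u,v in [(92,307),(362,307)]: print(tof(onz(W,200+u/2,150+v/2,.07)))
for u,v in [(147,323),(325,323)]: print(tof(onz(W,200+u/2,150+v/2,.084)))
E
```

```text
[-0.03384104 -0.05356297  0.07      ]
[-0.03631382  0.05339106  0.07      ]
[-0.03452741 -0.03016842  0.084     ]
[-0.03608976  0.0370689   0.084     ]
```

>>> drive_tool(
  deltas=[
    [[0, 0, 0.04], 0],
    [[0, 0, 0.04], 0],
    [[0, 0, 0.04], 0],
    [[0, 0, 0.035], 0],
    [[0.03, -0.005, 0], 0],
    [[0.036, -0.006, 0], 0],
    [[0.036, -0.006, 0], 0],
    [[0.036, -0.006, 0], 0],
    [[0.036, -0.006, 0], 0],
    [[0, 0, 0], 0],
  ],
)

```text
time_s: 6.15
eef_pos: [0.6503, -0.0433, 0.3239]
eef_rot: [-0.017, 0.074, 0.997, 0.002]
wrist_force: [-0.1, -0.0, -1.2]
opening: 0.002
```

```bash
python3 - <<'E'
from h import *
o=get_obs();print(o['eef_pos'],tof(o['eef_pos']),o['wrist_force'],o['eef_rot'])
c=snap('wrist','w3')
E
```

```text
[ 0.65031457 -0.04327943  0.32393053] [0.07909804 0.00197442 0.32393053] [-0.11720066 -0.0107849  -1.16765033] [-0.01650862  0.07354574  0.9971528   0.00218519]
```

View pics/w3.png

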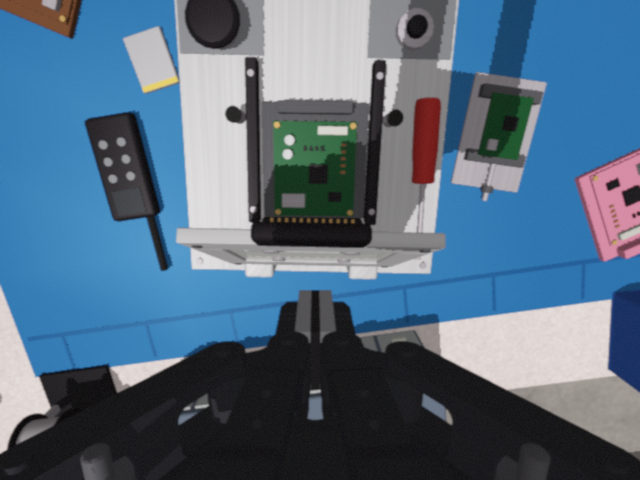

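```bash
python3 - <<'E'
import cv2
a=cv2.imread('pics/w3.png')[205:295,165:460]; cv2.imwrite('pics/w3c.png',cv2.resize(a,(800,244),interpolation=cv2.INTER_CUBIC))
E
```

```text
(no output)
```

View pics/w3c.png

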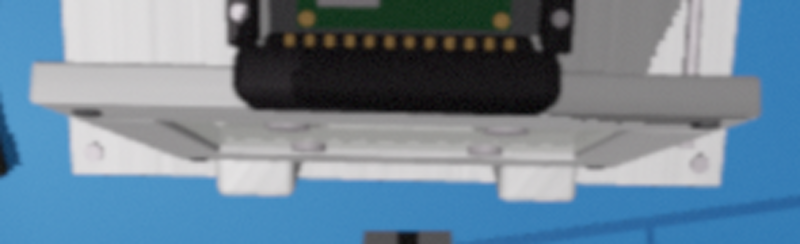

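```bash
python3 - <<'E'
from h import *
from scipy.optimize import brentq
W=load('w3')
for nm,a,b,off in [('outer',(176,241.9),(445.2,248.5),.005),('inner',(176.8,227.9),(444,233.8),-.005)]:
    f=lambda z:np.linalg.norm(onz(W,*a,z)-onz(W,*b,z))-.17
    z=brentq(f,.1,.4);A,B=tof(onz(W,*a,z)),tof(onz(W,*b,z));m=(A+B)/2
    print(nm,A,B,np.arctan2(m[2]-.096,.125-m[0])-off/.16,np.hypot(m[2]-.096,.125-m[0]))
    for th in np.arange(1.05,1.35,.05):
        x=.125-.16*np.cos(th)+off*np.sin(th);zz=.096+.16*np.sin(th)+off*np.cos(th)
        print(round(th,2),[ (proj(W,tow([x,y,zz]))-p).round(1) for y,p in((-.085,a),(.085,b))])
E
```

```text
outer [ 0.07150621 -0.08565341  0.24484463] [0.07245849 0.08434392 0.24484463] 1.1973636388328353 0.15800504647425487
1.05 [array([  2.9, -36.1]), array([  0.7, -37.5])]
1.1 [array([  1.7, -24. ]), array([  1.5, -25.4])]
1.15 [array([  0.6, -11.6]), array([  2., -13.])]
1.2 [array([-0.2,  1.1]), array([ 2.3, -0.3])]
1.25 [array([-0.7, 13.9]), array([ 2.4, 12.5])]
1.3 [array([-1. , 26.8]), array([ 2.2, 25.3])]
1.35 [array([-1.1, 39.6]), array([ 1.8, 38. ])]
inner [ 0.06333665 -0.08598846  0.2409077 ] [0.06381403 0.08401087 0.2409077 ] 1.201117798539126 0.15738878243775367
1.05 [array([  3.9, -36.7]), array([  0.7, -37.3])]
1.1 [array([  2.4, -25.1]), array([  1.7, -25.7])]
1.15 [array([  1.1, -13.1]), array([  2.5, -13.7])]
1.2 [array([ 0.1, -0.7]), array([ 3.1, -1.4])]
1.25 [array([-0.8, 11.9]), array([ 3.5, 11.2])]
1.3 [array([-1.4, 24.7]), array([ 3.6, 24. ])]
1.35 [array([-1.8, 37.6]), array([ 3.5, 36.8])]
```

>>> drive_tool(
  deltas=[
    [[0.025, -0.004, 0], 0],
    [[0.023, -0.004, 0], 0],
    [[0, 0, -0.02], 0],
    [[0, 0, -0.025], 0],
    [[0, 0, -0.025], 0],
    [[0, 0, -0.01], 0],
    [[0, 0, 0], 0],
  ],
)

```text
time_s: 6.9
eef_pos: [0.6914, -0.049, 0.2326]
eef_rot: [-0.024, 0.073, 0.997, 0.004]
wrist_force: [0.1, -0.1, 0.3]
opening: -0.003
```

```bash
python3 - <<'E'
from h import *
o=get_obs();print(o['eef_pos'],tof(o['eef_pos']),o['wrist_force'],o['eef_rot'])
E
```

```text
[ 0.69135682 -0.04896537  0.232602  ] [0.1205132  0.00323124 0.232602  ] [ 0.05904981 -0.06405786  0.3125238 ] [-0.02401279  0.07299603  0.99703662  0.00359857]
```

```bash
cat >> h.py <<'E'
def lidtcp(th):
    P=np.array([.125-.145*np.cos(th)+.006*np.sin(th),.096+.145*np.sin(th)+.006*np.cos(th)])
    return np.array([P[0]+.011*min(1,th/.6),0,P[1]])
E
python3 - <<'E'
from h import *
p=tof(get_obs()['eef_pos'])
for th in [1.2,1.15,1.1,1.05,1,.95,.9,.85,.8,.75,.7,.65,.6,.55,.5,.45,.4,.35,.3,.25,.2,.15,.1,.05,0]:
    q=lidtcp(th);d=FR@(q-p);print(th,q.round(4),d.round(4));p=q
E
```

```text
1.2 [0.0891 0.     0.2333] [-0.0316  0.0021  0.0007]
1.15 [0.0822 0.     0.2308] [-0.0067  0.0011 -0.0025]
1.1 [0.0756 0.     0.2279] [-0.0066  0.0011 -0.0029]
1.05 [0.0691 0.     0.2248] [-0.0064  0.0011 -0.0032]
1 [0.0627 0.     0.2213] [-0.0063  0.0011 -0.0035]
0.95 [0.0565 0.     0.2174] [-0.0061  0.001  -0.0038]
0.9 [0.0506 0.     0.2133] [-0.0059  0.001  -0.0041]
0.85 [0.0448 0.     0.2089] [-0.0057  0.001  -0.0044]
0.8 [0.0393 0.     0.2042] [-0.0055  0.0009 -0.0047]
0.75 [0.034  0.     0.1992] [-0.0052  0.0009 -0.005 ]
0.7 [0.029 0.    0.194] [-0.005   0.0008 -0.0052]
0.65 [0.0242 0.     0.1885] [-0.0047  0.0008 -0.0055]
0.6 [0.0197 0.     0.1828] [-0.0044  0.0007 -0.0057]
0.55 [0.0146 0.     0.1769] [-0.005   0.0009 -0.0059]
0.5 [0.0098 0.     0.1708] [-0.0047  0.0008 -0.0061]
0.45 [0.0053 0.     0.1645] [-0.0044  0.0008 -0.0063]
0.4 [0.0011 0.     0.158 ] [-0.0041  0.0007 -0.0065]
0.35 [-0.0027  0.      0.1514] [-0.0038  0.0006 -0.0066]
0.3 [-0.0063  0.      0.1446] [-0.0035  0.0006 -0.0068]
0.25 [-0.0094  0.      0.1377] [-0.0031  0.0005 -0.0069]
0.2 [-0.0123  0.      0.1307] [-0.0028  0.0005 -0.007 ]
0.15 [-0.0147  0.      0.1236] [-0.0024  0.0004 -0.0071]
0.1 [-0.0168  0.      0.1164] [-0.0021  0.0004 -0.0072]
0.05 [-0.0186  0.      0.1092] [-0.0017  0.0003 -0.0072]
0 [-0.02   0.     0.102] [-0.0014  0.0002 -0.0072]
```

>>> drive_tool(
  deltas=[
    [[-0.012, 0.0, 0.001], 0],
    [[-0.01, 0.001, 0], 0],
    [[-0.008, 0.001, -0.001], 0],
    [[-0.007, 0.001, -0.002], 0],
    [[-0.0065, 0.001, -0.003], 0],
    [[-0.0065, 0.001, -0.003], 0],
  ],
)

```text
time_s: 7.5
eef_pos: [0.6416, -0.044, 0.2296]
eef_rot: [-0.019, 0.073, 0.997, 0.003]
wrist_force: [3.5, -0.4, -0.1]
opening: 0.003
```

```bash
python3 - <<'E'
from h import *
o=get_obs();print(o['eef_pos'],tof(o['eef_pos']),o['wrist_force'],o['eef_rot'])
E
```

```text
[ 0.6415567  -0.04398606  0.2296    ] [ 7.05816230e-02 -1.86671854e-04  2.29599996e-01] [ 3.52219531 -0.35579236 -0.07184056] [-0.01885794  0.07289152  0.99715715  0.00297171]
```

>>> drive_tool(
  deltas=[
    [[-0.006, 0.001, -0.004], 0],
    [[-0.006, 0.001, -0.004], 0],
    [[-0.006, 0.001, -0.005], 0],
    [[-0.0055, 0.001, -0.005], 0],
    [[-0.0055, 0.001, -0.005], 0],
    [[-0.005, 0.0008, -0.005], 0],
    [[-0.005, 0.0008, -0.005], 0],
    [[-0.005, 0.0008, -0.005], 0],
  ],
)

```text
time_s: 8.3
eef_pos: [0.5937, -0.0358, 0.1897]
eef_rot: [-0.018, 0.073, 0.997, 0.003]
wrist_force: [2.0, -1.3, 1.5]
opening: -0.001
```

```bash
python3 - <<'E'
from h import *
o=get_obs();print(o['eef_pos'],tof(o['eef_pos']),o['wrist_force'],o['eef_rot'])
s=snap('scene','s4')
a=cv2.imread('pics/s4.png')[130:340,210:410];cv2.imwrite('pics/s4c.png',cv2.resize(a,(570,600),interpolation=cv2.INTER_CUBIC))
E
```

```text
[ 0.59369835 -0.035823    0.18972176] [ 2.20321063e-02 -1.40973774e-04  1.89721760e-01] [ 2.00904482 -1.30739992  1.47797404] [-0.01835474  0.07280242  0.99717328  0.00289226]
```

View pics/s4c.png

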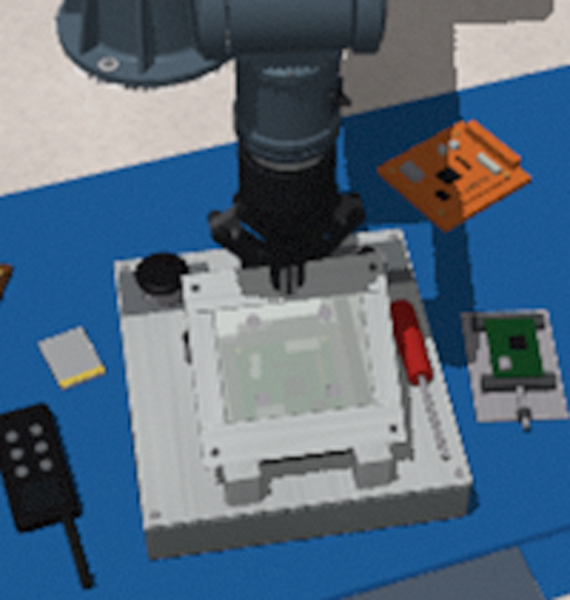

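>>> drive_tool(
  deltas=[
    [[-0.0045, 0.0008, -0.0058], 0],
    [[-0.0045, 0.0008, -0.006], 0],
    [[-0.0043, 0.0007, -0.006], 0],
    [[-0.0042, 0.0007, -0.006], 0],
    [[-0.004, 0.0007, -0.0063], 0],
    [[-0.0038, 0.0006, -0.0063], 0],
    [[-0.0035, 0.0006, -0.0065], 0],
    [[-0.003, 0.0005, -0.0065], 0],
  ],
)

```text
time_s: 9.15
eef_pos: [0.5583, -0.03, 0.1351]
eef_rot: [-0.019, 0.073, 0.997, 0.003]
wrist_force: [0.9, 0.1, 1.2]
opening: 0.002
```

```bash
python3 - <<'E'
from h import *
o=get_obs();print(tof(o['eef_pos']),o['wrist_force'],o['eef_rot'])
E
```

```text
[-0.01382279 -0.00026913  0.13510039] [0.90257967 0.07705416 1.15476997] [-0.01909605  0.07280547  0.99715926  0.00284849]
```

>>> drive_tool(
  deltas=[
    [[-0.0015, 0.0003, -0.005], 0],
    [[-0.0013, 0.0002, -0.005], 0],
    [[-0.001, 0.0002, -0.005], 0],
    [[-0.001, 0.0002, -0.004], 0],
    [[-0.001, 0.0002, -0.004], 0],
    [[-0.001, 0.0001, -0.003], 0],
  ],
)

```text
time_s: 9.75
eef_pos: [0.5504, -0.0285, 0.1061]
eef_rot: [-0.02, 0.073, 0.997, 0.003]
wrist_force: [1.1, 0.3, 0.7]
opening: 0.002
```

>>> drive_tool(
  deltas=[
    [[0, 0, -0.002], 0],
    [[0, 0, -0.002], 0],
  ],
)

```text
time_s: 9.95
eef_pos: [0.5501, -0.0285, 0.102]
eef_rot: [-0.02, 0.073, 0.997, 0.003]
wrist_force: [-5.7, 0.8, 21.3]
opening: -0.0
```

```bash
python3 - <<'E'
from h import *
o=get_obs();print(tof(o['eef_pos']),o['wrist_force'],o['eef_rot'])
E
```

```text
[-0.02219336 -0.00019804  0.10198066] [-5.67070445  0.77322929 21.29323738] [-0.02011224  0.0727957   0.99713959  0.00298598]
```

>>> drive_tool(
  deltas=[
    [[0, 0, -0.001], 0],
    [[0, 0, 0.005], 0],
    [[0, 0, 0.02], 0],
    [[0, 0, 0.03], 0],
    [[-0.02, -0.015, 0.01], 0],
    [[-0.04, -0.03, 0], 0],
    [[-0.02, -0.02, 0], 0],
    [[0, 0, 0], 0],
  ],
)

```text
time_s: 10.75
eef_pos: [0.4667, -0.0942, 0.1693]
eef_rot: [-0.021, 0.071, 0.997, 0.003]
wrist_force: [0.5, 0.8, -0.2]
opening: 0.004
```

```bash
python3 - <<'E'
from h import *
o=get_obs();print(o['eef_pos'],tof(o['eef_pos']),o['wrist_force'],o['eef_rot'])
s=snap('scene','s5');w=snap('wrist','w5')
a=cv2.imread('pics/s5.png')[130:340,210:410];a=cv2.resize(a,(400,420),interpolation=cv2.INTER_CUBIC)
b=cv2.resize(cv2.imread('pics/w5.png'),(400,300));cv2.imwrite('pics/s5c.png',np.hstack([a,np.vstack([b,np.zeros((120,400,3),np.uint8)])]))
E
```

```text
[ 0.46671095 -0.09418259  0.16933847] [-0.0934091  -0.0789126   0.16933847] [ 0.50727331  0.84420444 -0.19158468] [-0.0213871   0.07104862  0.99723996  0.0026719 ]
```

View pics/s5c.png

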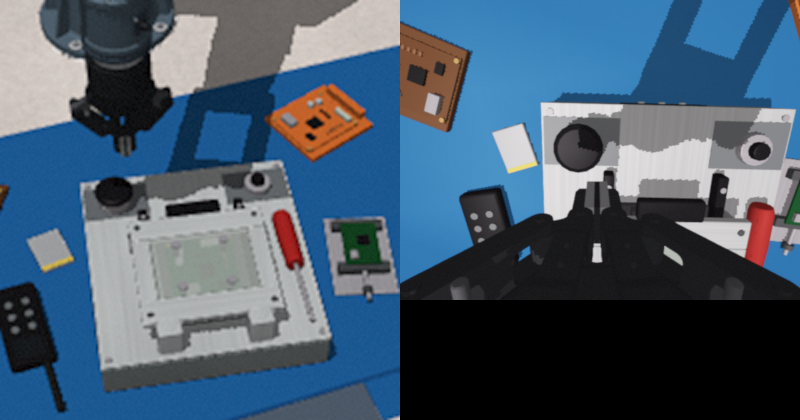

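```bash
python3 - <<'E'
from h import *
obs=[]
for t,(x0,x1,y0,y1) in [('w1',(155,240,195,285)),('w5',(235,330,190,285))]:
    c=load(t);g=cv2.cvtColor(c['frame'],cv2.COLOR_RGB2GRAY)
    m=np.zeros_like(g);m[y0:y1,x0:x1]=(g[y0:y1,x0:x1]<68)*255
    m=cv2.morphologyEx(m,cv2.MORPH_OPEN,np.ones((7,7)))
    k=max(cv2.findContours(m,0,2)[0],key=cv2.contourArea);(u,v),r=cv2.minEnclosingCircle(k);M=cv2.moments(k)
    print(t,u,v,r,M['m10']/M['m00'],M['m01']/M['m00'],tof(onz(c,u,v,.091)),onz(c,u,v,.091)); obs.append((c,u,v))
print(tri(obs)); print(tow([-.105,-.097,.091]))
E
```

```text
w1 203.0 233.5 32.19093704223633 212.00999756157032 226.24286759326992 [-0.1112204  -0.08963484  0.091     ] [ 0.44735753 -0.10177563  0.091     ]
w5 285.7160949707031 235.6947479248047 39.17451095581055 298.08999621068585 235.14936213212073 [-0.10645143 -0.09656832  0.091     ] [ 0.45090002 -0.10940892  0.091     ]
(array([ 0.45540924, -0.11268914,  0.06082257]), [array([0.4, 2.1]), array([-0.4, -2.4])])
[ 0.45225883 -0.11007721  0.091     ]
```

```bash
python3 - <<'E'
from h import *
a=[cv2.resize(load(t)['frame'][y:y+110,x:x+110,::-1],(390,390),interpolation=cv2.INTER_CUBIC) for t,x,y in [('w1',140,185),('w5',230,180)]]
cv2.imwrite('pics/btn.png',cv2.convertScaleAbs(np.hstack(a),alpha=1.8))
E
```

```text
(no output)
```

View pics/btn.png

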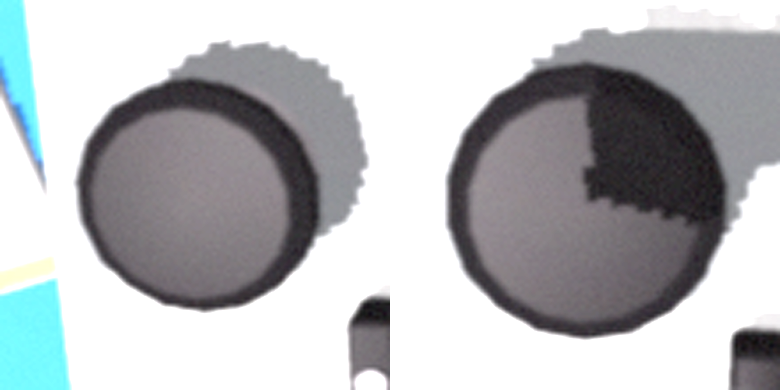

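```bash
python3 - <<'E'
from h import *
a,b=load('w1'),load('w5')
print(tri([(a,193,243.1),(b,283.6,239.2)]),onz(a,193,243.1,.091),onz(b,283.6,239.2,.091))
E
```

```text
(array([ 0.45330358, -0.11118069,  0.09013081]), [array([-0.1, -0.2]), array([0.1, 0.3])]) [ 0.4532866  -0.11084413  0.091     ] [ 0.45293155 -0.11108417  0.091     ]
```

>>> drive_tool(
  deltas=[
    [[-0.013, -0.017, -0.01], 0],
    [[0, 0, -0.02], 0],
    [[0, 0, -0.02], 0],
    [[0, 0, -0.008], 0],
    [[0, 0, 0], 0],
  ],
)

```text
time_s: 11.35
eef_pos: [0.4591, -0.1079, 0.1104]
eef_rot: [-0.019, 0.069, 0.997, 0.003]
wrist_force: [-0.5, 0.5, 0.6]
opening: 0.0
```

>>> drive_tool(
  deltas=[
    [[-0.006, -0.003, -0.01], 0],
    [[0, 0, -0.005], 0],
    [[0, 0, 0], 0],
  ],
)

```text
time_s: 11.65
eef_pos: [0.4541, -0.1106, 0.0953]
eef_rot: [-0.019, 0.068, 0.998, 0.003]
wrist_force: [-0.2, -0.3, 1.1]
opening: -0.004
```

>>> drive_tool(
  deltas=[
    [[0, 0, -0.004], 0],
    [[0, 0, -0.003], 0],
    [[0, 0, -0.003], 0],
    [[0, 0, -0.002], 0],
  ],
)

```text
time_s: 12.05
eef_pos: [0.4549, -0.111, 0.0841]
eef_rot: [-0.018, 0.068, 0.998, 0.003]
wrist_force: [-1.7, 1.4, 4.0]
opening: -0.001
```

>>> drive_tool(
  deltas=[
    [[0, 0, -0.002], 0],
    [[0, 0, -0.0015], 0],
  ],
)

```text
time_s: 12.25
eef_pos: [0.4551, -0.1111, 0.0823]
eef_rot: [-0.018, 0.068, 0.998, 0.003]
wrist_force: [-9.6, 4.8, 27.1]
opening: -0.001
```

>>> drive_tool(
  deltas=[
    [[0, 0, -0.0005], 0],
    [[0, 0, -0.0005], 0],
    [[0, 0, -0.0005], 0],
  ],
)

```text
time_s: 12.55
eef_pos: [0.4549, -0.1111, 0.0827]
eef_rot: [-0.018, 0.068, 0.998, 0.003]
wrist_force: [-2.9, 1.7, 6.6]
opening: -0.001
```

>>> drive_tool(
  deltas=[
    [[0, 0, -0.001], 0],
    [[0, 0, -0.001], 0],
    [[0, 0, -0.001], 0],
  ],
)

```text
time_s: 12.85
eef_pos: [0.455, -0.1111, 0.0825]
eef_rot: [-0.019, 0.067, 0.998, 0.003]
wrist_force: [-6.1, 2.6, 13.4]
opening: -0.001
```

>>> drive_tool(
  deltas=[
    [[0, 0, -0.001], 0],
    [[0, 0, -0.001], 0],
    [[0, 0, -0.001], 0],
  ],
)

```text
time_s: 13.15
eef_pos: [0.455, -0.1111, 0.0826]
eef_rot: [-0.02, 0.067, 0.998, 0.002]
wrist_force: [-5.3, 2.1, 14.3]
opening: -0.001
```

>>> drive_tool(
  deltas=[
    [[0, 0, 0.01], 0],
    [[0, 0, 0.02], 0],
    [[0, 0, 0.03], 0],
    [[-0.01, 0.01, 0.03], 0],
    [[-0.03, 0.01, 0.03], 0],
    [[-0.03, 0.01, 0.02], 0],
    [[-0.03, 0.01, 0], 0],
    [[0, 0, 0], 0],
  ],
)

```text
time_s: 13.95
eef_pos: [0.3532, -0.0707, 0.2289]
eef_rot: [-0.017, 0.067, 0.998, 0.001]
wrist_force: [0.1, 0.2, 0.1]
opening: 0.002
```

```bash
python3 - <<'E'
from h import *
o=get_obs();print(o['eef_pos'],o['wrist_force'])
s=snap('scene','s6');w=snap('wrist','w6');snap('top','t6')
a=cv2.imread('pics/s6.png')[190:330,240:390];a=cv2.resize(a,(400,373),interpolation=cv2.INTER_CUBIC)
b=cv2.resize(cv2.imread('pics/w6.png'),(400,300))
d=cv2.resize(cv2.imread('pics/t6.png')[155:305,265:425],(240,225));z=np.zeros((600,800,3),np.uint8);z[:373,:400]=a;z[:300,400:]=b;z[373:598,:240]=d
cv2.imwrite('pics/s6c.png',z)
E
```

```text
[ 0.35320161 -0.07066587  0.22890422] [0.05564642 0.15091376 0.09666086]
```

View pics/s6c.png

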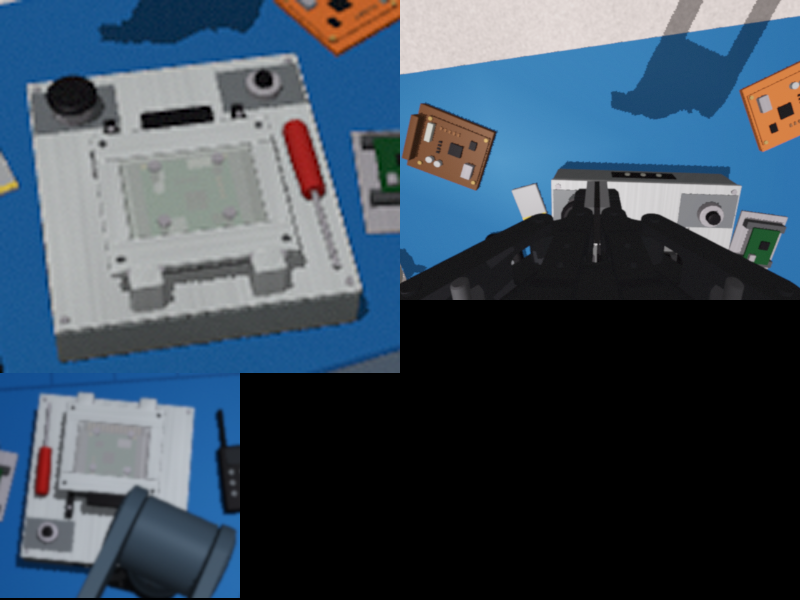

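```bash
python3 - <<'E'
from h import *
S=load('s6')
for th in (0,.05,.1): print(th,[proj(S,tow([.125-.16*np.cos(th)+.005*np.sin(th),y,.096+.16*np.sin(th)+.005*np.cos(th)])).round(1) for y in(.085,-.085)])
for y in (.14,-.14): print(proj(S,tow([-.15,y,.06])))
print('seen',240+273/2.667,190+113/2.667,240+92/2.667,190+140/2.667,'deck',240+298/2.667,190+53/2.667,240+25/2.667,190+85/2.667)
E
```

```text
0 [array([339.4, 233.5]), array([273.7, 241.4])]
0.05 [array([339.6, 231.5]), array([273.6, 239.5])]
0.1 [array([339.8, 229.7]), array([273.5, 237.7])]
[350.42150582 210.0090683 ]
[249.60208609 221.72199591]
seen 342.3622047244095 232.36970378702662 274.4956880389951 242.49343832020998 deck 351.7360329958755 209.87251593550806 249.37382827146607 221.87101612298463
```

Everything I can see matches: the bar corners fit an angle of 0 and the head is up. Handing in.

```bash
python3 - <<'E'
from h import *
print(hand_in())
E
```

```text
the job is handed in; nothing more can be done
None
```

I ran the board test in the order asked and handed it in at about 14 s. My last checks found no failures.

- **Carrier:** I pushed it about 30 mm until it met the rear stop, where the force rose to 17 N. Its front then measured x ≈ -35 mm in the fixture's frame, which is the home position. The closed lid hid it from the final pictures.
- **Lid:** I measured it open at 1.20 rad and guided it down along its arc at about 0.5 rad/s, slower at the end. It seated at z = 102 mm with about 21 N. In the final scene picture its front corners match a shut lid to about 1 px in height, though one sits 3 px off sideways.
- **Start button:** It bottomed at z ≈ 82.5 mm, which is the full 8 mm of travel, with a peak of about 27 N. I held it for about 1.0 s at 6 to 14 N, then lifted straight off. I judged that it came back up by eye from the scene view.
- **Everything else:** I didn't touch the reset button, and the screwdriver and the other items in view showed no sign of being moved. The arm ended clear, with the wrist force near zero.

An early two-view height for the carrier's grip bar came out at 100 mm against the expected 84 mm. I put that down to matching the wrong edge in the coarse top view. The bar's width and front position agreed with the description, so I went by those.

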